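# Pack the four silver wheel-nut caps into their colour-matched cups

### The arm

A 7-joint arm with a two-finger parallel gripper is mounted at the origin on the work surface. World frame = base frame: x ahead of the robot, y to its left, z up, the work surface at z = 0. Lengths are in m, angles in rad, forces in N, time in s.
With the tool pointing down it reaches from about 0.4 to 0.85 m from the base axis. Payload 10.4 kg.
Tool frame: the origin (TCP) lies midway between the tips of the shut fingers; the grasp point (between the pads) lies 19 mm behind it; z points along the fingers, x is the direction in which the jaws open and shut, and the axes are right-handed (so a half turn about z gives the same grasp; the last joint's range is limited). The gripper opens to 85 mm and grips with 20 to 120 N. Pads are 22 mm wide; open, the fingers measure 114 mm over their backs; the gripper's body (76 mm by 85 mm) begins 54 mm behind the grasp point. The pads swing forward as they close: fully open they stand 13 mm farther back than shut.
Start: joints at [-1.347, 0.332, -0.065, 1.46, 0.022, 1.35, -0.088], TCP at [0.153, 0.606, 0.207] pointing down, gripper open.
Joint ranges: [-2.6, 2.6], [-0.5, 2.12], [-1.47, 1.34], [0.16, 2.42], [-1.27, 4.41], [0.06, 2.06], [-2.6, 2.6]. Speed limits (rad/s): [2.22, 2.22, 2.79, 2.79, 3.14, 3.14, 3.14].

### API

Orientations are given as a unit quaternion [x, y, z, w].
In Python, from workcell import telemetry, eyes, order gives the robot as it stands.
- The arm moves only by the tool servo_tool, never from a script. Its argument "deltas" is a list of rows, each a list of 3 entries, a list of its own where there are three numbers: the shift along the tool's x, y, z in cm, then the turn about the tool's z in rad, then the finger opening in cm, from 0 to 8.54. A call has 1 to 12 rows; each row shifts and turns the pose as measured when the row begins, along the tool's axes as they then stand; what a row does not reach is not made up. A row lasts 1/12 s, in which the tool goes at most 41.7 mm and 7.16 degrees, less where a joint would pass 70% of its speed; a pose out of reach is approached as far as the arm can. A call is refused whole if a number of a shift passes 4.17 or a number of a turn 0.125, either way. A call with a gripper value outside its range is refused whole. The fingers move at their own pace and stop on an object; "force" is the grip in N (left out, the last holds). Time passes only in rows, so rows that do not move let the fingers close. It gives the time, the measured TCP pose, the force and the opening at its end, in the units of the state.
- telemetry.get_obs(): the state, without advancing time (a new reading comes with each control period).
- eyes.camera(name): name is "side" or "top"; returns (picture, depth): 420x560x3 uint8, blue, green, red; 420x560 float32, m along the optical axis (not along the pixel's ray), 0 where there is no reading.
- eyes.calibration(name): a dict with "fx", "fy", "cx", "cy" (pixels), "rvec" (rotation vector, rad) and "tvec" (3), from world to camera coordinates, as OpenCV has them. Camera axes: x right, y down, z forward; pixel columns grow to the right and rows downward; lengths in m; the calibration is good to about 2 mm. A picture is of the moment at which its call begins. calibration takes no time and is no camera call.
- order.hand_in(): hands the job in, once; it reports no verdict.
The state is a dict: "clock": time; "joint_pos": joint angles; "joint_velocities": joint speeds; "tau": joint torques, N m; "position": TCP position; "ee_rot": TCP orientation; "ft_force": force on the tool from outside, world axes, zero at the start; "torque": the same for the moment, N m; "grip_width": opening from 0.0 (shut) to 1.0 (fully open).
Only numpy, scipy, OpenCV 4.12 (cv2) and the standard library are available. Lean on these libraries where they do the work, as an engineer would, in place of code of your own. Each camera call takes 0.05 s, during which the arm holds its last target. There are 200 camera calls.

### The job

Pack the customer's four silver hex wheel-nut caps into the wooden caddy: stand each one upright, crown up, on the floor of the cup that has the same colour as its crown. The two black caps with coloured crowns belong to another job: leave them standing where they are.

Things in the scene. Friction and masses are not known exactly. Their poses are not given: they have to be found in the camera images.
- silver_red_mid (a point): SILVER hex wheel-nut cap with RED crown, standing upright, 64 mm high, 70 g: round flange 46 mm across, 6 mm thick; hexagon 36 mm across flats (42 corners) up to 54 mm; round crown 27 tapering to 20 mm. Point: on the axis half-way up (32 mm above the foot); z up to the crown, x normal to one pair of flats. To be packed.
- silver_yellow_mid (a point): SILVER hex wheel-nut cap with YELLOW crown, standing upright, 64 mm high, 70 g: round flange 46 mm across, 6 mm thick; hexagon 36 mm across flats (42 corners) up to 54 mm; round crown 27 tapering to 20 mm. Point: on the axis half-way up (32 mm above the foot); z up to the crown, x normal to one pair of flats. To be packed.
- silver_green_mid (a point): SILVER hex wheel-nut cap with GREEN crown, standing upright, 64 mm high, 70 g: round flange 46 mm across, 6 mm thick; hexagon 36 mm across flats (42 corners) up to 54 mm; round crown 27 tapering to 20 mm. Point: on the axis half-way up (32 mm above the foot); z up to the crown, x normal to one pair of flats. To be packed.
- silver_blue_mid (a point): SILVER hex wheel-nut cap with BLUE crown, standing upright, 64 mm high, 70 g: round flange 46 mm across, 6 mm thick; hexagon 36 mm across flats (42 corners) up to 54 mm; round crown 27 tapering to 20 mm. Point: on the axis half-way up (32 mm above the foot); z up to the crown, x normal to one pair of flats. To be packed.
- black_red_mid (a point): BLACK hex wheel-nut cap with RED crown, standing upright, 64 mm high, 70 g: round flange 46 mm across, 6 mm thick; hexagon 36 mm across flats (42 corners) up to 54 mm; round crown 27 tapering to 20 mm. Point: on the axis half-way up (32 mm above the foot); z up to the crown, x normal to one pair of flats. Look-alike: not to be packed.
- black_blue_mid (a point): BLACK hex wheel-nut cap with BLUE crown, standing upright, 64 mm high, 70 g: round flange 46 mm across, 6 mm thick; hexagon 36 mm across flats (42 corners) up to 54 mm; round crown 27 tapering to 20 mm. Point: on the axis half-way up (32 mm above the foot); z up to the crown, x normal to one pair of flats. Look-alike: not to be packed.
- cup_red: Red round open cup fixed in a fixed wooden caddy (205 mm square, walls 18 mm high, four cups two by two, 90 mm apart). 76 mm outside, 68 mm inside, 14 mm high, wall 4, floor 3. Origin: centre of its underside, 6 mm above the counter: inner floor 9 mm, rim 20 mm above the counter. z up.
- cup_yellow: Yellow round open cup fixed in a fixed wooden caddy (205 mm square, walls 18 mm high, four cups two by two, 90 mm apart). 76 mm outside, 68 mm inside, 14 mm high, wall 4, floor 3. Origin: centre of its underside, 6 mm above the counter: inner floor 9 mm, rim 20 mm above the counter. z up.
- cup_green: Green round open cup fixed in a fixed wooden caddy (205 mm square, walls 18 mm high, four cups two by two, 90 mm apart). 76 mm outside, 68 mm inside, 14 mm high, wall 4, floor 3. Origin: centre of its underside, 6 mm above the counter: inner floor 9 mm, rim 20 mm above the counter. z up.
- cup_blue: Blue round open cup fixed in a fixed wooden caddy (205 mm square, walls 18 mm high, four cups two by two, 90 mm apart). 76 mm outside, 68 mm inside, 14 mm high, wall 4, floor 3. Origin: centre of its underside, 6 mm above the counter: inner floor 9 mm, rim 20 mm above the counter. z up.
Not all that is in view belongs to the job. What is shaped like the part that bears silver_red_mid but pink is not meant.

How it is judged:
At the end, for the whole second after the job is handed in: Each silver cap stands at rest in the cup of its crown's colour: axis within 14 mm of the cup's centre, mid-point 29 to 41 mm above the cup's underside (35 seated), tilt under 0.15 rad, under 0.02 m/s. Both black caps are upright within 15 mm of their start (horizontal distance between silver_red_mid and cup_red below 0.014 m and z of silver_red_mid in the frame of cup_red between 0.029 and 0.041 m and angle between each of silver_red_mid, silver_yellow_mid, silver_green_mid, silver_blue_mid, black_red_mid, black_blue_mid's own z axis and vertical below 0.15 rad and linear speed of each of silver_red, silver_yellow, silver_green, silver_blue below 0.02 m/s and horizontal distance between silver_yellow_mid and cup_yellow below 0.014 m and z of silver_yellow_mid in the frame of cup_yellow between 0.029 and 0.041 m and horizontal distance between silver_green_mid and cup_green below 0.014 m and z of silver_green_mid in the frame of cup_green between 0.029 and 0.041 m and horizontal distance between silver_blue_mid and cup_blue below 0.014 m and z of silver_blue_mid in the frame of cup_blue between 0.029 and 0.041 m and distance of each of black_red_mid, black_blue_mid from where it was at the start of the episode below 0.015 m); the robot touches nothing.
It fails at once if the black cap with the red crown is shoved more than 30 mm or knocked over (distance of black_red_mid from where it was at the start of the episode above 0.03 m or angle between black_red_mid's own z axis and vertical above 0.5 rad).
It fails at once if the black cap with the blue crown is shoved more than 30 mm or knocked over (distance of black_blue_mid from where it was at the start of the episode above 0.03 m or angle between black_blue_mid's own z axis and vertical above 0.5 rad).
It also fails if it takes over 99 s, if anything falls off the work surface, if the arm or the gripper's body presses on something with over 40 N, if the wrist force passes 120 N, or if a joint passes its speed limit or range.

## Working session

There is one attempt and no reset: what is moved stays moved. The work goes in short steps, Python scripts to look and compute and a tool call to move; the robot and the scene stay as the last step left them, time stands still between calls to the robot, and variables do not carry over. Pictures are saved under pics/ and viewed, about 12 in all and at most 16, crops included, and the job is handed in when it is done.

Besides the shell and the picture viewer there is one more tool, called after "Call:" by a JSON object that holds its "fn" and its "kwargs". servo_tool: Moves the arm, as the interface text tells. Its arguments: {"type":"object","properties":{"deltas":{"type":"array"},"force":{"type":"number"}},"required":["deltas"]}

```bash
mkdir -p pics; python3 - <<'E'
from workcell import telemetry, eyes
import cv2,numpy as np
print(telemetry.get_obs())
for n in("top","side"):
    p,d=eyes.camera(n); cv2.imwrite(f"pics/{n}0.png",p); np.save(f"{n}0.npy",d); print(n,eyes.calibration(n))
E
```

```text
{'clock': 0.0, 'joint_pos': array([-1.34663301,  0.33283896, -0.06467768,  1.4609612 ,  0.02162224,
        1.34990847, -0.08849763]), 'joint_velocities': array([-6.63795726e-04, -3.79593863e-04, -7.61315001e-05,  5.52687763e-04,
        3.03044691e-04, -8.43197029e-04, -5.92002802e-04]), 'tau': array([-7.30122756e-04, -6.25438857e+01,  4.87172522e-02, -3.91606843e+01,
        1.61314703e-02,  9.87664273e-03, -4.09017119e-06]), 'position': array([0.15259258, 0.60565331, 0.20652697]), 'ee_rot': array([ 7.88751750e-01,  6.14711455e-01, -5.28966528e-04,  4.73636173e-04]), 'ft_force': array([-0.32929437,  0.3399974 , -0.49228784]), 'torque': array([-0.02039371, -0.05150293, -0.01020492]), 'grip_width': 0.9995948746440658}
top {'fx': 392.5917550640478, 'fy': 392.5917550640478, 'cx': 276.8832660736907, 'cy': 213.231025178763, 'rvec': array([ 2.09734873, -2.15684314,  0.2037546 ]), 'tvec': array([0.06541093, 0.55894238, 0.77332196])}
side {'fx': 403.19136431671285, 'fy': 403.19136431671285, 'cx': 275.46666485045876, 'cy': 212.37267356505512, 'rvec': array([ 0.63584366, -2.73723683,  1.03038471]), 'tvec': array([0.52856402, 0.190838  , 0.72665799])}
```

View pics/top0.png

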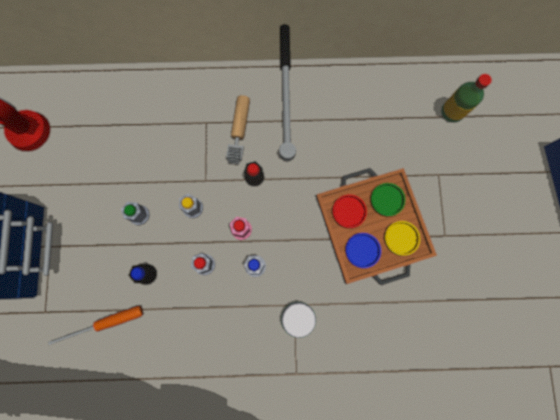

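View pics/side0.png

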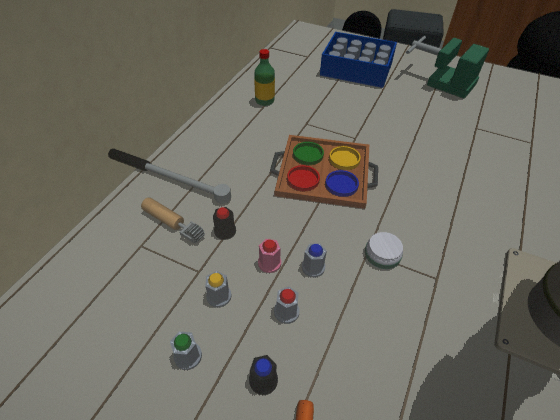

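The top view shows the silver caps at green (133,211), yellow (189,205), red (201,264) and blue (254,265). The black caps are at red (253,173) and blue (140,273), with a pink decoy at (240,227). The caddy cups are red (349,211), green (387,200), blue (362,250) and yellow (401,238). Next I'll measure these positions and enlarge the view to get the hexagon orientations.

```bash
cat > h.py <<'E'
import numpy as np,cv2
from workcell import telemetry,eyes
def cam(n):
    c=eyes.calibration(n);R=cv2.Rodrigues(c["rvec"])[0];return c,R,c["tvec"]
def atz(n,u,v,z):  # pixel ray at world height z
    c,R,t=cam(n);d=R.T@np.array([(u-c["cx"])/c["fx"],(v-c["cy"])/c["fy"],1]);o=-R.T@t
    return o+d*(z-o[2])/d[2]
def atd(n,u,v,D):
    c,R,t=cam(n);return R.T@(np.array([(u-c["cx"])/c["fx"],(v-c["cy"])/c["fy"],1])*D-t)
def proj(n,P):
    c,R,t=cam(n);q=np.atleast_2d(P)@R.T+t;return q[:,:2]/q[:,2:]*c["fx"]+[c["cx"],c["cy"]]
def crown(n,p,u,v,col,r=14):
    h=cv2.cvtColor(p,cv2.COLOR_BGR2HSV).astype(int);H,S,V=h[...,0],h[...,1],h[...,2]
    hue={"r":(abs((H+90)%180-90)<8),"y":abs(H-26)<10,"g":abs(H-60)<20,"b":abs(H-120)<15}[col]
    m=hue&(S>150)&(V>70);k=np.zeros_like(m);k[v-r:v+r,u-r:u+r]=1;m&=k;vv,uu=np.nonzero(m)
    return uu.mean(),vv.mean(),len(uu),m
E
python3 - <<'E'
from h import *
p=cv2.imread("pics/top0.png");d=np.load("top0.npy");ps=cv2.imread("pics/side0.png");ds=np.load("side0.npy")
L={"sr":(201,264,287,297),"sy":(189,205,216,280),"sg":(131,211,182,342),"sb":(254,265,316,250),"br":(253,170,223,213),"bb":(138,273,263,366),"pk":(240,226,269,246)}
for k,(u,v,us,vs) in L.items():
    a,b,n,m=crown("top",p,u,v,k[1] if k!="pk" else "r"); Pd=np.median([atd("top",uu,vv,d[vv,uu]) for vv,uu in zip(*np.nonzero(m)) if d[vv,uu]>0],0)
    as_,bs,ns,ms=crown("side",ps,us,vs,k[1] if k!="pk" else "r")
    Ps=np.median([atd("side",uu,vv,ds[vv,uu]) for vv,uu in zip(*np.nonzero(ms)) if ds[vv,uu]>0],0)
    print(k,n,ns,"top z.060",atz("top",a,b,.060)[:2].round(4),"topdepth",Pd.round(4),"sideray z.059",atz("side",as_,bs,.059)[:2].round(4),"sided",Ps.round(4))
for k,(u,v) in {"r":(349,211),"y":(401,238),"g":(387,200),"b":(362,250)}.items():
    a,b,n,m=crown("top",p,u,v,k,24);Pd=np.median([atd("top",uu,vv,d[vv,uu]) for vv,uu in zip(*np.nonzero(m))],0)
    (ex,ey),_=cv2.minEnclosingCircle(np.argwhere(m)[:,::-1].astype(np.float32))
    print("cup",k,n,atz("top",ex,ey,.019)[:2].round(4),Pd.round(4))
print("counter",[atd("top",u,v,d[v,u]).round(4) for u,v in((300,250),(220,300))])
print("tcp",proj("top",[.1526,.6057,.2065]),atz("top",300,320,.0),atd("top",300,320,d[320,300]))
c=p[150:295,105:285];cv2.imwrite("pics/c1.png",cv2.resize(c,None,fx=4.1,fy=4.1,interpolation=cv2.INTER_CUBIC))
c=ps[190:400,150:350];cv2.imwrite("pics/c2.png",cv2.resize(c,None,fx=2.85,fy=2.85,interpolation=cv2.INTER_CUBIC))
E
```

```text
sr 93 140 top z.060 [0.4614 0.2103] topdepth [0.4606 0.2098 0.0638] sideray z.059 [0.4614 0.2132] sided [0.4604 0.2156 0.0634]
sy 91 147 top z.060 [0.5873 0.237 ] topdepth [0.5866 0.2363 0.0638] sideray z.059 [0.588  0.2406] sided [0.5863 0.2422 0.0633]
sg 77 1 top z.060 [0.5746 0.3563] topdepth [0.5737 0.355  0.0637] sideray z.059 [0.5846 0.3634] sided [0.5829 0.3646 0.0631]
sb 86 86 top z.060 [0.4547 0.1003] topdepth [0.455  0.1001 0.064 ] sideray z.059 [0.4551 0.1008] sided [0.4541 0.104  0.0639]
br 131 104 top z.060 [0.6556 0.0985] topdepth [0.6549 0.0979 0.0627] sideray z.059 [0.6565 0.1024] sided [0.6545 0.1054 0.0631]
bb 145 202 top z.060 [0.4438 0.3354] topdepth [0.4437 0.3345 0.0631] sideray z.059 [0.4442 0.3392] sided [0.4434 0.3404 0.0636]
pk 98 121 top z.060 [0.5361 0.1293] topdepth [0.5357 0.1286 0.0636] sideray z.059 [0.5365 0.1331] sided [0.5352 0.1358 0.0631]
cup r 965 [ 0.5679 -0.109 ] [ 0.5692 -0.1108  0.0099]Traceback (most recent call last):
  File "<stdin>", line 10, in <module>
  File "h.py", line 9, in atd
    c,R,t=cam(n);return R.T@(np.array([(u-c["cx"])/c["fx"],(v-c["cy"])/c["fy"],1])*D-t)
          ~~~^^^
  File "h.py", line 4, in cam
    c=eyes.calibration(n);R=cv2.Rodrigues(c["rvec"])[0];return c,R,c["tvec"]
ValueError: time passes only in moves, steps and waits
```

```bash
sed -i 's/^def cam(n):/import functools\n@functools.lru_cache\ndef cam(n):/' h.py
python3 - <<'E'
from h import *
p=cv2.imread("pics/top0.png");d=np.load("top0.npy");ps=cv2.imread("pics/side0.png");ds=np.load("side0.npy")
for k,(u,v,us,vs) in {"r":(349,211,303,178),"y":(401,238,345,158),"g":(387,200,308,153),"b":(362,250,342,183)}.items():
    a,b,n,m=crown("top",p,u,v,k,24);Pd=np.median([atd("top",uu,vv,d[vv,uu]) for vv,uu in zip(*np.nonzero(m))],0)
    (ex,ey),r=cv2.minEnclosingCircle(np.argwhere(m)[:,::-1].astype(np.float32))
    a2,b2,n2,m2=crown("side",ps,us,vs,k,20)
    print("cup",k,n,r,atz("top",ex,ey,.019)[:2].round(4),atz("top",a,b,.010)[:2].round(4),Pd.round(4),"side",n2,atz("side",a2,b2,.014)[:2].round(4))
print("counter",[atd("top",u,v,d[v,u]).round(4) for u,v in((300,250),(220,300))])
print("tcp",proj("top",[.1526,.6057,.2065]),atd("top",300,320,d[320,300]))
c=p[150:295,105:285];cv2.imwrite("pics/c1.png",cv2.resize(c,None,fx=4.1,fy=4.1,interpolation=cv2.INTER_CUBIC))
c=ps[190:400,150:350];cv2.imwrite("pics/c2.png",cv2.resize(c,None,fx=2.85,fy=2.85,interpolation=cv2.INTER_CUBIC))
E
```

```text
cup r 965 17.776174545288086 [ 0.5679 -0.109 ] [ 0.5693 -0.1108] [ 0.5692 -0.1108  0.0099] side 661 [ 0.5685 -0.1081]
cup y 1065 25.891801834106445 [ 0.5184 -0.2116] [ 0.5067 -0.2228] [ 0.5063 -0.2226  0.0098] side 619 [ 0.5062 -0.2177]
cup g 820 17.0299015045166 [ 0.5916 -0.195 ] [ 0.5933 -0.1969] [ 0.593  -0.1969  0.0096] side 206 [ 0.5929 -0.1939]
cup b 904 17.26438331604004 [ 0.4815 -0.133 ] [ 0.482  -0.1345] [ 0.482  -0.1345  0.0097] side 482 [ 0.4827 -0.1305]
counter [array([4.866e-01, 9.000e-04, 1.000e-04]), array([0.3843, 0.1765, 0.001 ])]
tcp [[-82.95941995 469.71953025]] [0.34076516 0.00873764 0.03549795]
```

View pics/c1.png

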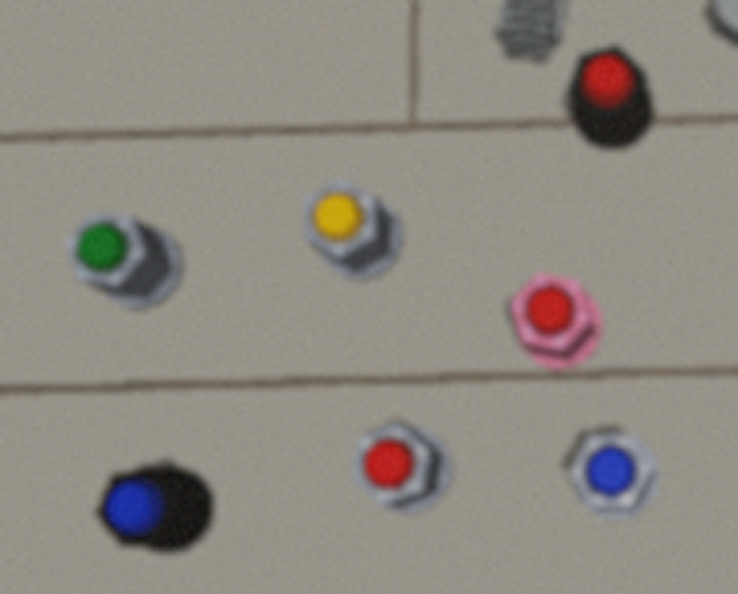

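View pics/c2.png

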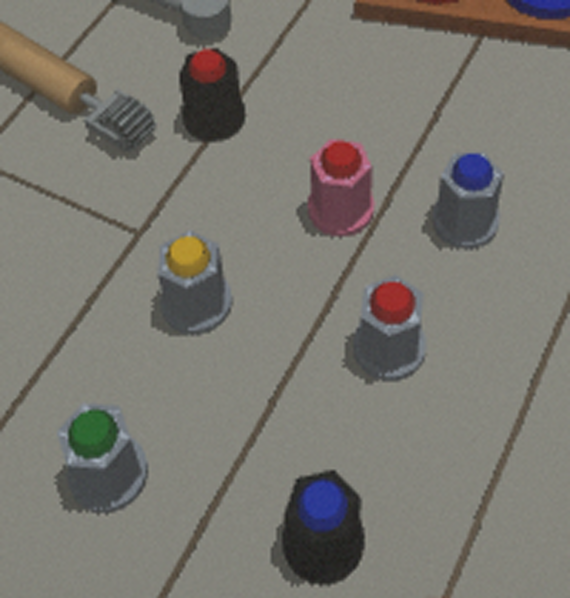

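```bash
cat > yaw.py <<'E'
from h import *
T={n:cv2.GaussianBlur(cv2.cvtColor(cv2.imread(f"pics/{n}0.png"),cv2.COLOR_BGR2GRAY).astype(np.float32),(0,0),.7) for n in("top","side")}
G={n:np.hypot(cv2.Sobel(a,5,1,0),cv2.Sobel(a,5,0,1)) for n,a in T.items()}
C={"sr":((.4610,.2100),(.4609,.2143)),"sy":((.5870,.2367),(.5872,.2413)),"sg":((.5742,.3557),(.5738,.3595)),"sb":((.4549,.1002),(.4546,.1024))}
for k,cs in C.items():
    res=[]
    for n,c in zip(("top","side"),cs):
        best=[]
        for y in range(0,60,3):
            a=np.radians(y+30+60*np.arange(7));s=-1
            for dx in np.arange(-.004,.0041,.001):
                for dy in np.arange(-.004,.0041,.001):
                    V=np.c_[c[0]+dx+.0208*np.cos(a),c[1]+dy+.0208*np.sin(a),0*a+.054]
                    t=np.linspace(0,1,8)[:,None,None];P=((1-t)*V[:-1]+t*V[1:]).reshape(-1,3);q=proj(n,P).astype(np.float32)
                    s=max(s,cv2.remap(G[n],q[None,:,0],q[None,:,1],1).mean())
            best.append(s)
        res.append(np.array(best)/np.max(best))
    t=res[0]+res[1];print(k,"flat yaw deg top/side/both",*[3*np.argmax(r) for r in(*res,t)]);print((t*50).round().astype(int))
E
python3 yaw.py
```

```text
sr flat yaw deg top/side/both 27 30 30
[ 96  97  98  98  98  98  98  98  98  99 100  98  96  96  95  95  95  97
  98  98]
sy flat yaw deg top/side/both 36 33 33
[ 91  91  92  93  94  95  96  97  97  99  99 100  99  98  97  96  95  93
  92  91]
sg flat yaw deg top/side/both 45 30 42
[ 96  94  93  92  93  93  94  96  97  98  98  98  98  99 100  99  99  99
  99  98]
sb flat yaw deg top/side/both 0 9 9
[98 99 99 99 98 98 97 95 95 94 93 92 92 92 93 94 95 96 97 97]
```

```bash
python3 - <<'E'
from h import *
I={n:cv2.imread(f"pics/{n}0.png") for n in("top","side")}
exec([l for l in open("yaw.py") if l.startswith("C=")][0])
Y=dict(sr=42,sy=33,sg=42,sb=6);rows=[]
for n,i in(("top",0),("side",1)):
    a,b=[],[]
    for k in C:
        q=np.radians(Y[k]+30+60*np.arange(6));c=C[k][i];f=5
        uv=proj(n,np.c_[c[0]+.0208*np.cos(q),c[1]+.0208*np.sin(q),0*q+.054]);o=uv.mean(0).round().astype(int)
        im=cv2.resize(I[n][o[1]-14:o[1]+14,o[0]-19:o[0]+19],None,fx=f,fy=f,interpolation=cv2.INTER_CUBIC);im=cv2.convertScaleAbs(im,alpha=1.6,beta=-40)
        a.append(im);m=im.copy();cv2.polylines(m,[((uv-(o-[19,14])+.5)*f-.5).round().astype(int)],True,(0,255,255),1);b.append(m)
    rows+=[np.hstack(a),np.hstack(b)]
cv2.imwrite("pics/yaw.png",np.vstack(rows))
E
```

```text
(no output)
```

View pics/yaw.png

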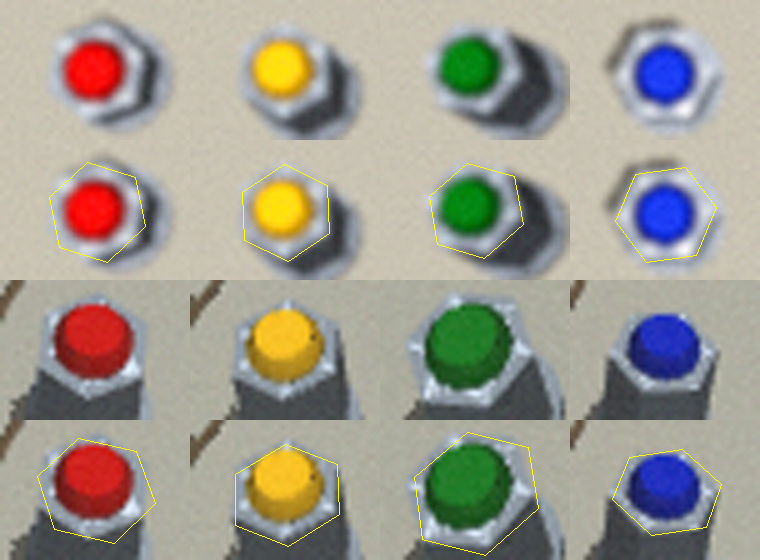

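The outlines show sy at about 33° and sb near 0°. For sr and sg the overlay was rotated wrong, and from their corners I read about 22° and 50°. Before planning the moves I'll check heights near the approach path.

```bash
cat > plan.py <<'E'
import sys
from h import *
from workcell import telemetry
def plan(x,y,z,yawdeg,n=None):
    s=telemetry.get_obs();P=s["position"];q=s["ee_rot"];psi=2*np.arctan2(q[1],q[0])
    yaw=np.radians(yawdeg);dpsi=yaw-psi;dpsi=(dpsi+np.pi/2)%np.pi-np.pi/2  # half-turn symmetric
    D=np.array([x,y,z])-P;n=n or int(max(np.ceil(np.linalg.norm(D)/.038),np.ceil(abs(dpsi)/.12),1))
    print("clock",round(s["clock"],2),"pos",P.round(4),"yaw",np.degrees(psi).round(1),"D",D.round(4),"n",n,"j",s["joint_pos"].round(2),"F",s["ft_force"].round(1),"w",s["grip_width"].round(3))
    for i in range(n):
        a=psi+dpsi*i/n;c,S=np.cos(a),np.sin(a);d=D/n*100
        print([[round(d[0]*c+d[1]*S,2),round(d[0]*S-d[1]*c,2),round(-d[2],2)],round(-dpsi/n,3)],end=", ")
    print()
if __name__=="__main__": plan(*map(float,sys.argv[1:5]),int(sys.argv[5]) if len(sys.argv)>5 else None)
E
python3 - <<'E'
from h import *
d=np.load("top0.npy")
for v in range(90,300,20):
    print(v,[tuple(atd("top",u,v,d[v,u]).round(2)) if d[v,u]>0 else 0 for u in(5,25,45,70)])
E
python3 plan.py .574 .3577 .12 50
```

```text
90 [(np.float64(0.89), np.float64(0.68), np.float64(-0.0)), (np.float64(0.88), np.float64(0.64), np.float64(0.0)), (np.float64(0.88), np.float64(0.59), np.float64(0.0)), (np.float64(0.88), np.float64(0.53), np.float64(-0.0))]
110 [(np.float64(0.76), np.float64(0.57), np.float64(0.15)), (np.float64(0.82), np.float64(0.62), np.float64(0.02)), (np.float64(0.83), np.float64(0.58), np.float64(0.0)), (np.float64(0.83), np.float64(0.53), np.float64(0.0))]
130 [(np.float64(0.78), np.float64(0.66), np.float64(0.02)), (np.float64(0.77), np.float64(0.6), np.float64(0.04)), (np.float64(0.78), np.float64(0.58), np.float64(0.01)), (np.float64(0.78), np.float64(0.52), np.float64(0.0))]
150 [(np.float64(0.74), np.float64(0.67), np.float64(0.0)), (np.float64(0.73), np.float64(0.62), np.float64(0.01)), (np.float64(0.73), np.float64(0.58), np.float64(-0.0)), (np.float64(0.73), np.float64(0.52), np.float64(0.0))]
170 [(np.float64(0.69), np.float64(0.67), np.float64(-0.0)), (np.float64(0.69), np.float64(0.62), np.float64(-0.0)), (np.float64(0.68), np.float64(0.57), np.float64(0.0)), (np.float64(0.68), np
[... 1456 characters left out ...]
 13, in <module>
    if __name__=="__main__": plan(*map(float,sys.argv[1:5]),int(sys.argv[5]) if len(sys.argv)>5 else None)
                             ~~~~^^^^^^^^^^^^^^^^^^^^^^^^^^^^^^^^^^^^^^^^^^^^^^^^^^^^^^^^^^^^^^^^^^^^^^^^^
  File "plan.py", line 8, in plan
    print("clock",round(s["clock"],2),"pos",P.round(4),"yaw",np.degrees(psi).round(1),"D",D.round(4),"n",n,"j",s["joint_pos"].round(2),"F",s["ft_force"].round(1),"w",s["grip_width"].round(3))
                                                                                                                                                                      ^^^^^^^^^^^^^^^^^^^^^
AttributeError: 'float' object has no attribute 'round'
```

```bash
sed -i 's/s\["grip_width"\].round(3)/round(float(s["grip_width"]),3)/' plan.py; python3 plan.py .30 .39 .19 50
```

```text
clock 0.1 pos [0.1526 0.6057 0.2066] yaw 75.9 D [ 0.1474 -0.2157 -0.0166] n 7 j [-1.35  0.33 -0.06  1.46  0.02  1.35 -0.09] F [0.4 0.4 0.5] w 1.001
[[np.float64(-2.47), np.float64(2.79), np.float64(0.24)], np.float64(0.064)], [[np.float64(-2.29), np.float64(2.95), np.float64(0.24)], np.float64(0.064)], [[np.float64(-2.09), np.float64(3.09), np.float64(0.24)], np.float64(0.064)], [[np.float64(-1.89), np.float64(3.22), np.float64(0.24)], np.float64(0.064)], [[np.float64(-1.68), np.float64(3.33), np.float64(0.24)], np.float64(0.064)], [[np.float64(-1.46), np.float64(3.43), np.float64(0.24)], np.float64(0.064)], [[np.float64(-1.24), np.float64(3.52), np.float64(0.24)], np.float64(0.064)],
```

Call:
{"fn": "servo_tool", "kwargs": {"deltas": [[[-2.5,2.8,0.2],0.064,6],[[-2.3,2.9,0.2],0.064,6],[[-2.1,3.1,0.2],0.064,6],[[-1.9,3.2,0.2],0.064,6],[[-1.7,3.3,0.2],0.064,6],[[-1.5,3.4,0.2],0.064,6],[[-1.2,3.5,0.2],0.064,6]], "force": 40}}

```text
clock: 0.68
position: [0.2951, 0.3856, 0.1874]
ee_rot: [0.906, 0.423, -0.004, 0.001]
ft_force: [1.5, 0.6, 0.4]
grip_width: 0.699
```

```bash
sed -i 's/round(d\[0\]\*c+d\[1\]\*S,2)/round(float(d[0]*c+d[1]*S),2)/;s/round(d\[0\]\*S-d\[1\]\*c,2)/round(float(d[0]*S-d[1]*c),2)/;s/round(-d\[2\],2)/round(float(-d[2]),2)/;s/round(-dpsi\/n,3)/round(float(-dpsi\/n),3)/' plan.py; python3 plan.py .574 .3577 .12 50
```

```text
clock 0.68 pos [0.2951 0.3856 0.1874] yaw 50.0 D [ 0.2789 -0.0279 -0.0674] n 8 j [-1.12  0.04  0.11  1.85 -0.01  1.26 -0.13] F [1.5 0.6 0.4] w 0.699
[[1.97, 2.89, 0.84], -0.0], [[1.97, 2.89, 0.84], -0.0], [[1.97, 2.89, 0.84], -0.0], [[1.97, 2.89, 0.84], -0.0], [[1.97, 2.89, 0.84], -0.0], [[1.97, 2.89, 0.84], -0.0], [[1.97, 2.89, 0.84], -0.0], [[1.97, 2.89, 0.84], -0.0],
```

Call:
{"fn": "servo_tool", "kwargs": {"deltas": [[[2,2.9,0.8],0,6],[[2,2.9,0.8],0,6],[[2,2.9,0.8],0,6],[[2,2.9,0.8],0,6],[[2,2.9,0.8],0,6],[[2,2.9,0.8],0,6],[[2,2.9,0.8],0,6],[[1.8,2.9,0.8],0,6],[[0,0,0],0,6]]}}

```text
clock: 1.43
position: [0.5886, 0.3416, 0.116]
ee_rot: [0.909, 0.418, -0.005, 0.002]
ft_force: [-0.0, -0.8, -0.3]
grip_width: 0.704
```

```bash
python3 - <<'E'
from h import *
for n in("top","side"):
    p,_=eyes.camera(n);cv2.imwrite(f"pics/{n}1.png",p)
    print(proj(n,[telemetry.get_obs()["position"]]))
a=cv2.imread("pics/top1.png")[130:300,60:260];b=cv2.imread("pics/side1.png")[220:420,90:290]
cv2.imwrite("pics/m1.png",np.hstack([cv2.resize(a,(400,340)),cv2.resize(b,(400,400))[:340]]))
E
python3 plan.py .574 .3577 .12 50
```

```text
[[125.80485758 198.14315024]]
[[176.33609356 313.64377843]]
clock 1.53 pos [0.5846 0.3449 0.1178] yaw 49.6 D [-0.0106  0.0128  0.0022] n 1 j [-0.79  0.52  0.27  1.42 -0.14  1.24  0.36] F [-0.9 -1.2  0.2] w 0.699
[[0.29, -1.63, -0.22], -0.008],
```

View pics/m1.png

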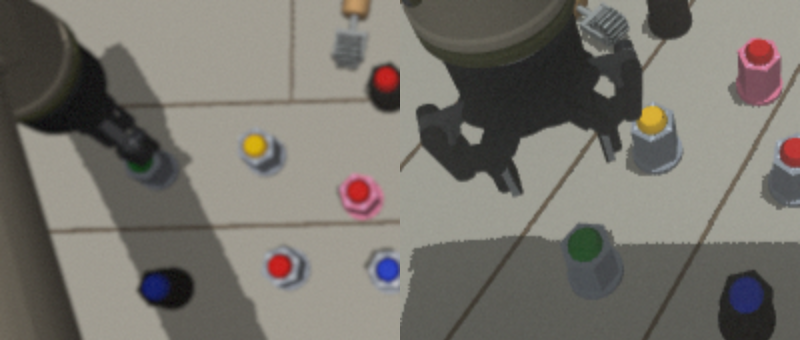

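The gripper is over the green cap and overshot about 15 mm along its travel. I'll correct that and then go down.

Call:
{"fn": "servo_tool", "kwargs": {"deltas": [[[0.3,-1.6,0],0,6],[[0,0,0],0,6],[[0,0,0],0,6]]}}

```text
clock: 1.78
position: [0.5719, 0.359, 0.1181]
ee_rot: [0.908, 0.42, -0.005, -0.0]
ft_force: [0.5, -1.3, 0.3]
grip_width: 0.705
```

```bash
python3 plan.py .574 .3577 .02 50 4
```

```text
clock 1.78 pos [0.5719 0.359  0.1181] yaw 49.7 D [ 0.0021 -0.0013 -0.0981] n 4 j [-0.82  0.51  0.27  1.43 -0.14  1.23  0.33] F [ 0.5 -1.3  0.3] w 0.705
[[0.01, 0.06, 2.45], -0.001], [[0.01, 0.06, 2.45], -0.001], [[0.01, 0.06, 2.45], -0.001], [[0.01, 0.06, 2.45], -0.001],
```

Call:
{"fn": "servo_tool", "kwargs": {"deltas": [[[0,0.1,2.2],0,6],[[0,0.1,2.2],0,6],[[0,0,2.2],0,6],[[0,0,1.5],0,6],[[0,0,0.8],0,6],[[0,0,0.4],0,6],[[0,0,0],0,6],[[0,0,0],0,6]]}}

```text
clock: 2.45
position: [0.5708, 0.3616, 0.0288]
ee_rot: [0.906, 0.424, -0.001, -0.002]
ft_force: [1.0, 0.4, 0.5]
grip_width: 0.704
```

```bash
python3 plan.py .574 .3577 .02 50 1
```

```text
clock 2.45 pos [0.5708 0.3616 0.0288] yaw 50.1 D [ 0.0032 -0.0039 -0.0088] n 1 j [-0.81  0.59  0.25  1.51 -0.16  1.06  0.35] F [1.  0.4 0.5] w 0.704
[[-0.09, 0.5, 0.88], 0.002],
```

Call:
{"fn": "servo_tool", "kwargs": {"deltas": [[[-0.1,0.5,0.9],0,6],[[0,0,0],0,6],[[0,0,0],0,0],[[0,0,0],0,0],[[0,0,0],0,0],[[0,0,0],0,0],[[0,0,0],0,0],[[0,0,0],0,0]]}}

```text
clock: 3.12
position: [0.5764, 0.3581, 0.023]
ee_rot: [0.906, 0.423, 0.002, -0.003]
ft_force: [-1.3, 0.1, -0.7]
grip_width: 0.407
```

Call:
{"fn": "servo_tool", "kwargs": {"deltas": [[[0,0,0],0,0],[[0,0,0],0,0],[[0,0,-1],0,0],[[0,0,-2.5],0,0],[[0,0,-3],0,0],[[0,0,-3],0,0],[[0,0,-1.5],0,0],[[0,0,0],0,0],[[0,0,0],0,0]]}}

```text
clock: 3.87
position: [0.5753, 0.3569, 0.14]
ee_rot: [0.906, 0.423, 0.001, -0.003]
ft_force: [-0.3, -0.8, -0.6]
grip_width: 0.41
```

```bash
python3 plan.py .593 -.1955 .145 10 
python3 - <<'E'
from h import *
p,_=eyes.camera("side");cv2.imwrite(f"pics/s2.png",cv2.resize(p[200:420,50:300],(500,440)))
E
```

```text
clock 3.87 pos [0.5753 0.3569 0.14  ] yaw 50.1 D [ 0.0177 -0.5524  0.005 ] n 15 j [-0.81  0.49  0.27  1.41 -0.14  1.26  0.34] F [-0.3 -0.8 -0.6] w 0.41
[[-2.75, 2.45, -0.03], 0.047], [[-2.63, 2.58, -0.03], 0.047], [[-2.51, 2.7, -0.03], 0.047], [[-2.38, 2.81, -0.03], 0.047], [[-2.25, 2.92, -0.03], 0.047], [[-2.11, 3.02, -0.03], 0.047], [[-1.97, 3.12, -0.03], 0.047], [[-1.82, 3.21, -0.03], 0.047], [[-1.67, 3.29, -0.03], 0.047], [[-1.51, 3.36, -0.03], 0.047], [[-1.35, 3.43, -0.03], 0.047], [[-1.19, 3.49, -0.03], 0.047], [[-1.03, 3.54, -0.03], 0.047], [[-0.86, 3.58, -0.03], 0.047], [[-0.69, 3.62, -0.03], 0.047],
```

View pics/s2.png

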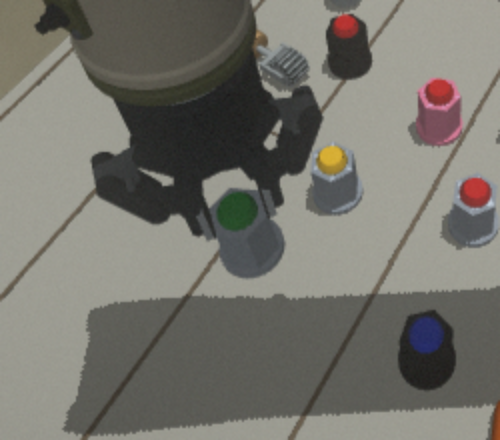

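The green cap is held upright at crop (245,230). I'll carry it to the green cup.

Call:
{"fn": "servo_tool", "kwargs": {"deltas": [[[-2.2,2.0,0],0.047,0],[[-2.6,2.6,0],0.047,0],[[-2.5,2.7,0],0.047,0],[[-2.4,2.8,0],0.047,0],[[-2.25,2.9,0],0.047,0],[[-2.1,3.0,0],0.047,0],[[-2.0,3.1,0],0.047,0],[[-1.8,3.2,0],0.047,0],[[-1.7,3.3,0],0.047,0],[[-1.5,3.4,0],0.047,0],[[-1.35,3.4,0],0.047,0]]}}

```text
clock: 4.83
position: [0.5756, -0.0469, 0.1213]
ee_rot: [0.984, 0.175, -0.011, -0.004]
ft_force: [1.5, 0.5, -0.5]
grip_width: 0.405
```

```bash
python3 plan.py .593 -.1955 .145 22
```

```text
clock 4.83 pos [ 0.5756 -0.0469  0.1213] yaw 20.2 D [ 0.0174 -0.1486  0.0237] n 4 j [-0.42  0.33  0.52  1.7  -0.18  1.18  0.5 ] F [ 1.5  0.5 -0.5] w 0.405
[[-0.88, 3.64, -0.59], -0.008], [[-0.9, 3.63, -0.59], -0.008], [[-0.93, 3.62, -0.59], -0.008], [[-0.96, 3.61, -0.59], -0.008],
```

Call:
{"fn": "servo_tool", "kwargs": {"deltas": [[[-0.9,3.4,-0.6],0,0],[[-0.9,3.4,-0.6],0,0],[[-0.9,3.0,-0.6],0,0],[[-0.6,2.0,0],0,0],[[0,0.8,0],0,0],[[0,0,0],0,0],[[0,0,0],0,0]]}}

```text
clock: 5.42
position: [0.5801, -0.1926, 0.1303]
ee_rot: [0.986, 0.167, -0.018, -0.003]
ft_force: [0.7, 0.3, -0.3]
grip_width: 0.41
```

```bash
python3 plan.py .593 -.1955 .034 22 5
```

```text
clock 5.42 pos [ 0.5801 -0.1926  0.1303] yaw 19.2 D [ 0.0129 -0.0029 -0.0963] n 5 j [-0.2   0.42  0.57  1.59 -0.22  1.24  0.75] F [ 0.7  0.3 -0.3] w 0.41
[[0.22, 0.14, 1.93], -0.01], [[0.22, 0.14, 1.93], -0.01], [[0.22, 0.14, 1.93], -0.01], [[0.22, 0.15, 1.93], -0.01], [[0.22, 0.15, 1.93], -0.01],
```

Call:
{"fn": "servo_tool", "kwargs": {"deltas": [[[0.4,0.3,2.0],0,0],[[0.4,0.2,2.0],0,0],[[0.3,0.1,1.8],0,0],[[0.2,0,1.2],0,0],[[0,0,0.8],0,0],[[0,0,0],0,0],[[0,0,0],0,0]]}}

```text
clock: 6.0
position: [0.5932, -0.1798, 0.046]
ee_rot: [0.985, 0.174, -0.019, -0.006]
ft_force: [-0.1, -0.4, -1.1]
grip_width: 0.406
```

```bash
python3 plan.py .593 -.1955 .034 22 1
```

```text
clock 6.0 pos [ 0.5932 -0.1798  0.046 ] yaw 20.0 D [-0.0002 -0.0157 -0.012 ] n 1 j [-0.18  0.53  0.53  1.63 -0.28  1.1   0.78] F [-0.1 -0.4 -1.1] w 0.406
[[-0.56, 1.47, 1.2], -0.034],
```

```bash
cat > plan.py <<'E'
import sys
from h import *
from scipy.spatial.transform import Rotation as Ro
def plan(x,y,z,yawdeg=None,n=None):
    s=telemetry.get_obs();P=s["position"];R=Ro.from_quat(s["ee_rot"]);M=R.as_matrix();psi=np.arctan2(M[1,0],M[0,0])
    dpsi=0 if yawdeg is None else (np.radians(yawdeg)-psi+np.pi/2)%np.pi-np.pi/2
    D=np.array([x,y,z])-P;n=n or int(max(np.ceil(np.linalg.norm(D)/.036),np.ceil(abs(dpsi)/.12),1))
    print("clock",round(s["clock"],2),"pos",P.round(4),"yaw",np.degrees(psi).round(1),"tilt",M[:2,2].round(3),"D",D.round(4),"n",n,"j",s["joint_pos"].round(2),"F",s["ft_force"].round(1),"w",round(float(s["grip_width"]),3))
    for i in range(n):
        d=(R*Ro.from_rotvec([0,0,-dpsi*i/n])).inv().apply(D/n*100)
        print([d.round(2).tolist(),round(float(-dpsi/n),3)],end=", ")
    print()
if __name__=="__main__":
    a=sys.argv[1:];plan(*map(float,a[:3]),None if len(a)<4 or a[3]=="-" else float(a[3]),int(a[4]) if len(a)>4 else None)
E
python3 plan.py .593 -.1955 .044 - 2
```

```text
clock 6.0 pos [ 0.5932 -0.1798  0.046 ] yaw 20.0 tilt [-0.039  0.006] D [-0.0002 -0.0157 -0.002 ] n 2 j [-0.18  0.53  0.53  1.63 -0.28  1.1   0.78] F [-0.1 -0.4 -1.1] w 0.406
[[-0.28, 0.73, 0.1], 0.0], [[-0.28, 0.73, 0.1], 0.0],
```

Call:
{"fn": "servo_tool", "kwargs": {"deltas": [[[-0.3,0.7,0.1],0,0],[[-0.3,0.7,0.1],0,0],[[0,0,0],0,0],[[0,0,0],0,0]]}}

```text
clock: 6.33
position: [0.5936, -0.1964, 0.0466]
ee_rot: [0.985, 0.174, -0.017, -0.006]
ft_force: [1.1, -0.4, -1.2]
grip_width: 0.408
```

```bash
python3 plan.py .593 -.1955 .034 - 3
```

```text
clock 6.33 pos [ 0.5936 -0.1964  0.0466] yaw 20.1 tilt [-0.036  0.006] D [-0.0006  0.0009 -0.0126] n 3 j [-0.16  0.54  0.53  1.62 -0.29  1.1   0.81] F [ 1.1 -0.4 -1.2] w 0.408
[[0.01, -0.03, 0.42], 0.0], [[0.01, -0.03, 0.42], 0.0], [[0.01, -0.03, 0.42], 0.0],
```

Call:
{"fn": "servo_tool", "kwargs": {"deltas": [[[0,0,0.5],0,0],[[0,0,0.5],0,0],[[0,0,0.3],0,0],[[0,0,0],0,0],[[0,0,0],0,0]]}}

```text
clock: 6.75
position: [0.5933, -0.1975, 0.0332]
ee_rot: [0.985, 0.173, -0.016, -0.006]
ft_force: [-0.2, 0.9, -0.3]
grip_width: 0.399
```

```bash
python3 plan.py .593 -.1955 .033 - 1
```

```text
clock 6.75 pos [ 0.5933 -0.1975  0.0332] yaw 20.0 tilt [-0.034  0.005] D [-0.0003  0.002  -0.0002] n 1 j [-0.15  0.55  0.53  1.63 -0.3   1.08  0.81] F [-0.2  0.9 -0.3] w 0.399
[[0.04, -0.19, 0.02], 0.0],
```

Call:
{"fn": "servo_tool", "kwargs": {"deltas": [[[0,0,0],0,6],[[0,0,0],0,6],[[0,0,0],0,6],[[0,0,0],0,6],[[0,0,0],0,6],[[0,0,-1.5],0,6],[[0,0,-2.5],0,6],[[0,0,-2.5],0,6],[[0,0,-2],0,6],[[0,0,-1],0,6],[[0,0,0],0,6]]}}

```text
clock: 7.67
position: [0.596, -0.1972, 0.1313]
ee_rot: [0.985, 0.174, -0.017, -0.006]
ft_force: [-0.1, 0.3, -1.0]
grip_width: 0.704
```

```bash
python3 plan.py .461 .2122 .13 22
```

```text
clock 7.67 pos [ 0.596  -0.1972  0.1313] yaw 20.0 tilt [-0.036  0.006] D [-0.135   0.4094 -0.0013] n 12 j [-0.18  0.46  0.57  1.54 -0.24  1.26  0.77] F [-0.1  0.3 -1. ] w 0.704
[[0.11, -3.59, 0.07], -0.003], [[0.12, -3.59, 0.07], -0.003], [[0.13, -3.59, 0.07], -0.003], [[0.14, -3.59, 0.07], -0.003], [[0.15, -3.59, 0.07], -0.003], [[0.16, -3.59, 0.07], -0.003], [[0.17, -3.59, 0.07], -0.003], [[0.18, -3.59, 0.07], -0.003], [[0.19, -3.59, 0.07], -0.003], [[0.2, -3.59, 0.07], -0.003], [[0.21, -3.59, 0.07], -0.003], [[0.23, -3.58, 0.07], -0.003],
```

Call:
{"fn": "servo_tool", "kwargs": {"deltas": [[[0.1,-2.5,0],0,6],[[0.1,-3.5,0],0,6],[[0.1,-3.5,0],0,6],[[0.1,-3.5,0],0,6],[[0.1,-3.5,0],0,6],[[0.1,-3.5,0],0,6],[[0.1,-3.5,0],0,6],[[0.2,-3.5,0],0,6],[[0.2,-3.5,0],0,6],[[0.2,-2.5,0],0,6],[[0,-1.5,0],0,6],[[0,0,0],0,6]]}}

```text
clock: 8.67
position: [0.4786, 0.1441, 0.1235]
ee_rot: [0.985, 0.173, -0.023, -0.004]
ft_force: [0.3, 0.2, 0.5]
grip_width: 0.699
```

```bash
python3 plan.py .461 .2122 .12 22
```

```text
clock 8.67 pos [0.4786 0.1441 0.1235] yaw 20.0 tilt [-0.046 -0.   ] D [-0.0176  0.0681 -0.0035] n 2 j [-0.73  0.16  0.39  1.87 -0.08  1.17  0.04] F [0.3 0.2 0.5] w 0.699
[[0.34, -3.5, 0.22], -0.018], [[0.4, -3.49, 0.22], -0.018],
```

Call:
{"fn": "servo_tool", "kwargs": {"deltas": [[[0.3,-2.5,0],-0.02,6],[[0.3,-2.5,0],-0.02,6],[[0.2,-1.2,0],0,6],[[0,-0.5,0],0,6],[[0,0,0],0,6],[[0,0,0],0,6]]}}

```text
clock: 9.17
position: [0.4608, 0.2075, 0.1198]
ee_rot: [0.981, 0.192, -0.025, -0.003]
ft_force: [0.9, -0.3, -0.2]
grip_width: 0.703
```

```bash
python3 plan.py .461 .2122 .05 22 3
python3 - <<'E'
from h import *
p,_=eyes.camera("side");q,_=eyes.camera("top");cv2.imwrite(f"pics/s3.png",np.hstack([p[110:420,150:400],q[150:420,290:480].copy().repeat(1,0) if 0 else cv2.resize(q[150:305,290:440],(300,310))]))
E
```

```text
clock 9.17 pos [0.4608 0.2075 0.1198] yaw 22.2 tilt [-0.05  -0.004] D [ 0.0002  0.0047 -0.0698] n 3 j [-0.8   0.18  0.34  1.86 -0.08  1.16 -0.05] F [ 0.9 -0.3 -0.2] w 0.703
[[0.18, -0.11, 2.32], 0.001], [[0.18, -0.11, 2.32], 0.001], [[0.18, -0.11, 2.32], 0.001],
```

View pics/s3.png

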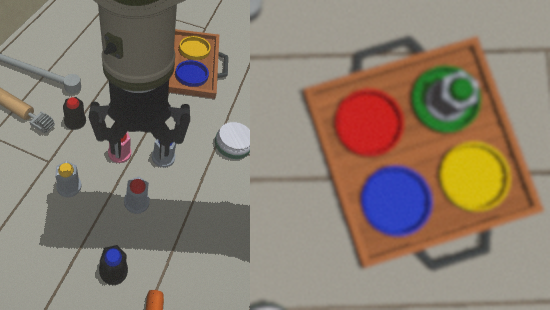

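The green cap stands in its cup, and the gripper is above silver-red. I'll go down.

Call:
{"fn": "servo_tool", "kwargs": {"deltas": [[[0.2,-0.15,2.2],0,6],[[0.2,-0.15,2.3],0,6],[[0.2,-0.15,2.2],0,6],[[0,0,1.5],0,6],[[0,0,0.7],0,6],[[0,0,0],0,6],[[0,0,0],0,6]]}}

```text
clock: 9.85
position: [0.4653, 0.2062, 0.0296]
ee_rot: [0.982, 0.185, -0.022, -0.003]
ft_force: [-0.0, -0.2, 0.5]
grip_width: 0.708
```

```bash
python3 plan.py .461 .2122 .023 22 2
```

```text
clock 9.85 pos [0.4653 0.2062 0.0296] yaw 21.4 tilt [-0.045 -0.003] D [-0.0043  0.006  -0.0066] n 2 j [-0.78  0.3   0.33  1.93 -0.14  0.97 -0.01] F [-0.  -0.2  0.5] w 0.708
[[-0.08, -0.35, 0.34], -0.005], [[-0.08, -0.35, 0.34], -0.005],
```

Call:
{"fn": "servo_tool", "kwargs": {"deltas": [[[-0.1,-0.35,0.4],0,6],[[-0.1,-0.35,0.4],0,6],[[0,0,0],0,6],[[0,0,0],0,0],[[0,0,0],0,0],[[0,0,0],0,0],[[0,0,0],0,0],[[0,0,0],0,0],[[0,0,0],0,0],[[0,0,0],0,0],[[0,0,0],0,0]]}}

```text
clock: 10.77
position: [0.4627, 0.2133, 0.0252]
ee_rot: [0.983, 0.185, -0.02, -0.004]
ft_force: [0.1, 0.1, -0.1]
grip_width: 0.403
```

Call:
{"fn": "servo_tool", "kwargs": {"deltas": [[[0,0,-1],0,0],[[0,0,-2.5],0,0],[[0,0,-3],0,0],[[0,0,-3],0,0],[[0,0,-2],0,0],[[0,0,-0.5],0,0],[[0,0,0],0,0]]}}

```text
clock: 11.35
position: [0.4668, 0.2119, 0.1528]
ee_rot: [0.983, 0.184, -0.021, -0.003]
ft_force: [0.8, 0.5, -0.1]
grip_width: 0.403
```

```bash
python3 plan.py .569 -.1095 .15 30
```

```text
clock 11.35 pos [0.4668 0.2119 0.1528] yaw 21.3 tilt [-0.042 -0.001] D [ 0.1022 -0.3214 -0.0028] n 10 j [-0.81  0.15  0.34  1.81 -0.07  1.23 -0.08] F [ 0.8  0.5 -0.1] w 0.403
[[-0.21, 3.37, -0.01], -0.015], [[-0.26, 3.36, -0.01], -0.015], [[-0.31, 3.36, -0.01], -0.015], [[-0.37, 3.35, -0.01], -0.015], [[-0.42, 3.35, -0.01], -0.015], [[-0.47, 3.34, -0.01], -0.015], [[-0.52, 3.33, -0.01], -0.015], [[-0.57, 3.32, -0.01], -0.015], [[-0.62, 3.31, -0.01], -0.015], [[-0.67, 3.31, -0.01], -0.015],
```

Call:
{"fn": "servo_tool", "kwargs": {"deltas": [[[-0.2,2.5,-0.1],-0.015,0],[[-0.2,3.3,-0.1],-0.015,0],[[-0.3,3.3,-0.1],-0.015,0],[[-0.3,3.3,-0.1],-0.015,0],[[-0.4,3.3,-0.1],-0.015,0],[[-0.4,3.3,-0.1],-0.015,0],[[-0.5,3.3,-0.1],-0.015,0],[[-0.5,3.3,-0.1],-0.015,0],[[-0.6,2.5,-0.1],-0.015,0],[[-0.4,1.5,0],-0.015,0],[[0,0,0],0,0],[[0,0,0],0,0]]}}

```text
clock: 12.35
position: [0.5551, -0.085, 0.1451]
ee_rot: [0.964, 0.264, -0.028, -0.005]
ft_force: [0.2, 0.8, -0.2]
grip_width: 0.399
```

```bash
python3 plan.py .569 -.1095 .125 -
```

```text
clock 12.35 pos [ 0.5551 -0.085   0.1451] yaw 30.6 tilt [-0.057 -0.006] D [ 0.0139 -0.0245 -0.0201] n 1 j [-0.39  0.3   0.55  1.69 -0.15  1.25  0.73] F [ 0.2  0.8 -0.2] w 0.399
[[0.05, 2.86, 1.94], 0.0],
```

Call:
{"fn": "servo_tool", "kwargs": {"deltas": [[[0,1.2,0.8],0,0],[[0,1.2,0.8],0,0],[[0,0.4,0.8],0,0],[[0,0,0.8],0,0],[[0,0,0.8],0,0],[[0,0,0.8],0,0],[[0,0,0.8],0,0],[[0,0,0.8],0,0],[[0,0,0.8],0,0],[[0,0,0.8],0,0],[[0,0,0],0,0],[[0,0,0],0,0]]}}

```text
clock: 13.35
position: [0.562, -0.1029, 0.0528]
ee_rot: [0.963, 0.267, -0.031, -0.007]
ft_force: [1.1, 0.6, -0.8]
grip_width: 0.406
```

```bash
python3 plan.py .569 -.1095 .05 - 2
```

```text
clock 13.35 pos [ 0.562  -0.1029  0.0528] yaw 31.0 tilt [-0.064 -0.003] D [ 0.007  -0.0066 -0.0028] n 2 j [-0.33  0.43  0.53  1.74 -0.22  1.09  0.81] F [ 1.1  0.6 -0.8] w 0.406
[[0.14, 0.47, 0.12], 0.0], [[0.14, 0.47, 0.12], 0.0],
```

Call:
{"fn": "servo_tool", "kwargs": {"deltas": [[[0.15,0.5,0.1],0,0],[[0.15,0.5,0.1],0,0],[[0,0,0],0,0],[[0,0,0.5],0,0],[[0,0,0.5],0,0],[[0,0,0.2],0,0],[[0,0,0],0,0]]}}

```text
clock: 13.93
position: [0.571, -0.1114, 0.0384]
ee_rot: [0.963, 0.266, -0.03, -0.007]
ft_force: [-0.0, -0.1, -1.1]
grip_width: 0.404
```

```bash
python3 plan.py .569 -.1095 .035 - 1
```

```text
clock 13.93 pos [ 0.571  -0.1114  0.0384] yaw 30.9 tilt [-0.061 -0.003] D [-0.002   0.0019 -0.0034] n 1 j [-0.3   0.47  0.52  1.73 -0.24  1.07  0.84] F [-0.  -0.1 -1.1] w 0.404
[[-0.06, -0.25, 0.35], 0.0],
```

Call:
{"fn": "servo_tool", "kwargs": {"deltas": [[[0,0,0.35],0,0],[[0,0,0],0,0],[[0,0,0],0,6],[[0,0,0],0,6],[[0,0,0],0,6],[[0,0,0],0,6],[[0,0,0],0,6],[[0,0,-1.5],0,6],[[0,0,-2.5],0,6],[[0,0,-3],0,6],[[0,0,-2],0,6],[[0,0,0],0,6]]}}

```text
clock: 14.93
position: [0.5751, -0.1108, 0.1272]
ee_rot: [0.963, 0.266, -0.031, -0.007]
ft_force: [0.2, 0.5, 0.1]
grip_width: 0.7
```

```bash
python3 plan.py .587 .239 .13 93 13
```

```text
clock 14.93 pos [ 0.5751 -0.1108  0.1272] yaw 30.9 tilt [-0.064 -0.003] D [0.0119 0.3498 0.0028] n 13 j [-0.33  0.38  0.55  1.64 -0.19  1.24  0.8 ] F [0.2 0.5 0.1] w 0.7
[[1.46, -2.26, -0.04], -0.083], [[1.64, -2.13, -0.04], -0.083], [[1.81, -1.99, -0.04], -0.083], [[1.97, -1.83, -0.04], -0.083], [[2.12, -1.66, -0.04], -0.083], [[2.25, -1.48, -0.04], -0.083], [[2.36, -1.29, -0.04], -0.083], [[2.46, -1.09, -0.04], -0.083], [[2.55, -0.88, -0.04], -0.083], [[2.61, -0.66, -0.04], -0.083], [[2.66, -0.44, -0.04], -0.083], [[2.68, -0.22, -0.04], -0.083], [[2.69, 0.0, -0.04], -0.083],
```

Call:
{"fn": "servo_tool", "kwargs": {"deltas": [[[1.5,-2.2,-0.2],-0.083,6],[[1.6,-2.1,-0.2],-0.083,6],[[1.8,-2.0,-0.2],-0.083,6],[[2.0,-1.8,-0.1],-0.083,6],[[2.1,-1.6,-0.1],-0.083,6],[[2.2,-1.5,-0.1],-0.083,6],[[2.4,-1.3,-0.1],-0.083,6],[[2.5,-1.1,-0.1],-0.083,6],[[2.5,-0.9,-0.1],-0.083,6],[[2.6,-0.7,-0.1],-0.083,6],[[2.2,-0.4,0],-0.083,6],[[1.2,0,0],-0.083,6]]}}

```text
clock: 15.93
position: [0.5822, 0.1997, 0.1362]
ee_rot: [0.707, 0.707, -0.024, -0.021]
ft_force: [-0.0, -0.4, -0.2]
grip_width: 0.702
```

```bash
python3 plan.py .587 .239 .12 93 2
```

```text
clock 15.93 pos [0.5822 0.1997 0.1362] yaw 90.0 tilt [-0.063 -0.004] D [ 0.0048  0.0393 -0.0162] n 2 j [-0.58  0.41  0.25  1.53 -0.12  1.28  1.26] F [-0.  -0.4 -0.2] w 0.702
[[1.97, 0.29, 0.78], -0.026], [[1.96, 0.34, 0.78], -0.026],
```

Call:
{"fn": "servo_tool", "kwargs": {"deltas": [[[1.5,0.3,0.5],-0.026,6],[[1.5,0.3,0.5],-0.026,6],[[0.8,0,0.5],0,6],[[0,0,0],0,6],[[0,0,0],0,6]]}}

```text
clock: 16.35
position: [0.5852, 0.2437, 0.1162]
ee_rot: [0.686, 0.727, -0.024, -0.022]
ft_force: [-0.3, -0.2, 0.4]
grip_width: 0.699
```

```bash
python3 plan.py .587 .239 .03 93 5
```

```text
clock 16.35 pos [0.5852 0.2437 0.1162] yaw 93.3 tilt [-0.066 -0.005] D [ 0.0018 -0.0047 -0.0862] n 5 j [-0.62  0.46  0.22  1.49 -0.13  1.26  1.26] F [-0.3 -0.2  0.4] w 0.699
[[-0.1, 0.14, 1.72], 0.001], [[-0.1, 0.14, 1.72], 0.001], [[-0.1, 0.14, 1.72], 0.001], [[-0.09, 0.15, 1.72], 0.001], [[-0.09, 0.15, 1.72], 0.001],
```

Call:
{"fn": "servo_tool", "kwargs": {"deltas": [[[-0.1,0.15,1.8],0,6],[[-0.1,0.15,1.8],0,6],[[-0.1,0.15,1.8],0,6],[[-0.1,0.1,1.6],0,6],[[-0.1,0,1.0],0,6],[[0,0,0.5],0,6],[[0,0,0],0,6],[[0,0,0],0,6]]}}

```text
clock: 17.02
position: [0.5884, 0.2299, 0.0294]
ee_rot: [0.693, 0.721, -0.024, -0.02]
ft_force: [0.5, -0.4, -0.3]
grip_width: 0.698
```

```bash
python3 plan.py .587 .239 .023 93 1
```

```text
clock 17.02 pos [0.5884 0.2299 0.0294] yaw 92.3 tilt [-0.063 -0.007] D [-0.0014  0.0091 -0.0064] n 1 j [-0.59  0.54  0.21  1.57 -0.14  1.1   1.27] F [ 0.5 -0.4 -0.3] w 0.698
[[0.92, -0.06, 0.64], -0.013],
```

Call:
{"fn": "servo_tool", "kwargs": {"deltas": [[[0.9,0,0.3],0,6],[[0,0,0.4],0,6],[[0,0,0],0,6],[[0,0,0],0,0],[[0,0,0],0,0],[[0,0,0],0,0],[[0,0,0],0,0],[[0,0,0],0,0],[[0,0,0],0,0],[[0,0,0],0,0],[[0,0,0],0,0]]}}

```text
clock: 17.93
position: [0.5895, 0.241, 0.0255]
ee_rot: [0.693, 0.721, -0.022, -0.019]
ft_force: [0.2, -0.5, -0.2]
grip_width: 0.404
```

```bash
python3 plan.py .587 .239 .15 - 6
```

```text
clock 17.93 pos [0.5895 0.241  0.0255] yaw 92.3 tilt [-0.058 -0.005] D [-0.0025 -0.002   0.1245] n 6 j [-0.61  0.55  0.21  1.57 -0.15  1.09  1.26] F [ 0.2 -0.5 -0.2] w 0.404
[[-0.04, -0.16, -2.07], 0.0], [[-0.04, -0.16, -2.07], 0.0], [[-0.04, -0.16, -2.07], 0.0], [[-0.04, -0.16, -2.07], 0.0], [[-0.04, -0.16, -2.07], 0.0], [[-0.04, -0.16, -2.07], 0.0],
```

Call:
{"fn": "servo_tool", "kwargs": {"deltas": [[[0,0,-1],0,0],[[0,-0.1,-2.5],0,0],[[0,-0.1,-3],0,0],[[0,-0.1,-3],0,0],[[0,-0.1,-2],0,0],[[0,0,-0.5],0,0],[[0,0,0],0,0]]}}

```text
clock: 18.52
position: [0.5915, 0.2405, 0.1526]
ee_rot: [0.693, 0.72, -0.023, -0.02]
ft_force: [-0.6, 0.2, -1.9]
grip_width: 0.403
```

```bash
python3 plan.py .5065 -.2203 .15 60 15
```

```text
clock 18.52 pos [0.5915 0.2405 0.1526] yaw 92.2 tilt [-0.06  -0.006] D [-0.085  -0.4608 -0.0026] n 15 j [-0.62  0.44  0.23  1.44 -0.12  1.32  1.24] F [-0.6  0.2 -1.9] w 0.403
[[-3.05, -0.68, 0.07], 0.038], [[-3.07, -0.57, 0.07], 0.038], [[-3.09, -0.45, 0.07], 0.038], [[-3.1, -0.34, 0.07], 0.038], [[-3.12, -0.22, 0.07], 0.038], [[-3.12, -0.1, 0.07], 0.038], [[-3.12, 0.01, 0.07], 0.038], [[-3.12, 0.13, 0.07], 0.038], [[-3.11, 0.25, 0.07], 0.038], [[-3.1, 0.36, 0.07], 0.038], [[-3.09, 0.48, 0.07], 0.038], [[-3.07, 0.6, 0.07], 0.038], [[-3.04, 0.71, 0.07], 0.038], [[-3.01, 0.82, 0.07], 0.038], [[-2.98, 0.94, 0.07], 0.038],
```

Call:
{"fn": "servo_tool", "kwargs": {"deltas": [[[-2.5,-0.6,-0.1],0.038,0],[[-3.0,-0.6,-0.1],0.038,0],[[-3.1,-0.45,-0.1],0.038,0],[[-3.1,-0.35,-0.1],0.038,0],[[-3.1,-0.2,-0.1],0.038,0],[[-3.1,-0.1,-0.1],0.038,0],[[-3.1,0,-0.1],0.038,0],[[-3.1,0.1,-0.1],0.038,0],[[-3.1,0.25,-0.1],0.038,0],[[-3.1,0.35,-0.1],0.038,0],[[-3.1,0.5,-0.1],0.038,0],[[-2.5,0.6,-0.1],0.038,0]]}}

```text
clock: 19.52
position: [0.5138, -0.1227, 0.1561]
ee_rot: [0.84, 0.542, -0.034, -0.019]
ft_force: [0.5, 0.1, -1.4]
grip_width: 0.408
```

```bash
python3 plan.py .5065 -.2203 .14 60
```

```text
clock 19.52 pos [ 0.5138 -0.1227  0.1561] yaw 65.8 tilt [-0.078 -0.006] D [-0.0073 -0.0976 -0.0161] n 3 j [-0.29  0.22  0.49  1.74 -0.09  1.28  1.37] F [ 0.5  0.1 -1.4] w 0.408
[[-3.04, 1.16, 0.57], 0.033], [[-3.0, 1.26, 0.57], 0.033], [[-2.96, 1.36, 0.57], 0.033],
```

Call:
{"fn": "servo_tool", "kwargs": {"deltas": [[[-2.2,0.8,0.3],0.03,0],[[-2.2,0.9,0.3],0.03,0],[[-2.0,0.9,0.3],0.03,0],[[-1.2,0.5,0.2],0,0],[[-0.5,0.3,0],0,0],[[0,0,0],0,0],[[0,0,0],0,0]]}}

```text
clock: 20.1
position: [0.4989, -0.2208, 0.1386]
ee_rot: [0.867, 0.496, -0.04, -0.019]
ft_force: [-0.1, 0.1, -1.1]
grip_width: 0.403
```

```bash
python3 plan.py .5065 -.2203 .055 60 5
```

```text
clock 20.1 pos [ 0.4989 -0.2208  0.1386] yaw 59.6 tilt [-0.088 -0.006] D [ 0.0076  0.0005 -0.0836] n 5 j [-0.16  0.29  0.56  1.72 -0.12  1.26  1.47] F [-0.1  0.1 -1.1] w 0.403
[[0.17, 0.25, 1.65], -0.001], [[0.17, 0.25, 1.65], -0.001], [[0.17, 0.25, 1.65], -0.001], [[0.17, 0.25, 1.65], -0.001], [[0.17, 0.25, 1.65], -0.001],
```

Call:
{"fn": "servo_tool", "kwargs": {"deltas": [[[0.15,0.25,1.7],0,0],[[0.15,0.25,1.7],0,0],[[0.15,0.25,1.7],0,0],[[0.15,0.25,1.5],0,0],[[0.1,0.1,0.8],0,0],[[0,0,0],0,0],[[0,0,0],0,0]]}}

```text
clock: 20.68
position: [0.5086, -0.2112, 0.0603]
ee_rot: [0.864, 0.501, -0.039, -0.02]
ft_force: [0.0, -0.0, -0.4]
grip_width: 0.401
```

```bash
python3 plan.py .5065 -.2203 .050 - 2
```

```text
clock 20.68 pos [ 0.5086 -0.2112  0.0603] yaw 60.3 tilt [-0.087 -0.004] D [-0.0021 -0.0091 -0.0103] n 2 j [-0.14  0.39  0.52  1.78 -0.18  1.11  1.5 ] F [ 0.  -0.  -0.4] w 0.401
[[-0.42, 0.17, 0.52], 0.0], [[-0.42, 0.17, 0.52], 0.0],
```

Call:
{"fn": "servo_tool", "kwargs": {"deltas": [[[-0.4,0.2,0.5],0,0],[[-0.4,0.2,0.5],0,0],[[0,0,0],0,0],[[0,0,0.5],0,0],[[0,0,0.5],0,0],[[0,0,0.2],0,0],[[0,0,0],0,0],[[0,0,0],0,0]]}}

```text
clock: 21.35
position: [0.5077, -0.2212, 0.0392]
ee_rot: [0.864, 0.502, -0.037, -0.019]
ft_force: [-0.4, -0.2, -0.7]
grip_width: 0.402
```

```bash
python3 plan.py .5065 -.2203 .0355 - 1
```

```text
clock 21.35 pos [ 0.5077 -0.2212  0.0392] yaw 60.3 tilt [-0.083 -0.004] D [-0.0012  0.0009 -0.0037] n 1 j [-0.11  0.42  0.52  1.79 -0.2   1.07  1.53] F [-0.4 -0.2 -0.7] w 0.402
[[0.04, -0.12, 0.38], 0.0],
```

Call:
{"fn": "servo_tool", "kwargs": {"deltas": [[[0,0,0.35],0,0],[[0,0,0],0,0],[[0,0,0],0,6],[[0,0,0],0,6],[[0,0,0],0,6],[[0,0,0],0,6],[[0,0,0],0,6],[[0,0,-1.5],0,6],[[0,0,-2.5],0,6],[[0,0,-3],0,6],[[0,0,-2],0,6],[[0,0,0],0,6]]}}

```text
clock: 22.35
position: [0.5142, -0.2205, 0.1282]
ee_rot: [0.864, 0.501, -0.038, -0.02]
ft_force: [-0.1, -0.6, 0.5]
grip_width: 0.704
```

```bash
python3 plan.py .4548 .1015 .14 60 12
```

```text
clock 22.35 pos [ 0.5142 -0.2205  0.1282] yaw 60.4 tilt [-0.086 -0.004] D [-0.0594  0.322   0.0118] n 12 j [-0.14  0.33  0.55  1.69 -0.14  1.24  1.49] F [-0.1 -0.6  0.5] w 0.704
[[2.08, -1.77, -0.07], 0.001], [[2.08, -1.77, -0.07], 0.001], [[2.08, -1.77, -0.07], 0.001], [[2.08, -1.77, -0.07], 0.001], [[2.08, -1.77, -0.07], 0.001], [[2.08, -1.77, -0.07], 0.001], [[2.08, -1.77, -0.07], 0.001], [[2.07, -1.77, -0.07], 0.001], [[2.07, -1.78, -0.07], 0.001], [[2.07, -1.78, -0.07], 0.001], [[2.07, -1.78, -0.07], 0.001], [[2.07, -1.78, -0.07], 0.001],
```

Call:
{"fn": "servo_tool", "kwargs": {"deltas": [[[1.8,-1.5,-0.2],0,6],[[2.1,-1.8,-0.2],0,6],[[2.1,-1.8,-0.2],0,6],[[2.1,-1.8,-0.1],0,6],[[2.1,-1.8,-0.1],0,6],[[2.1,-1.8,-0.1],0,6],[[2.1,-1.8,-0.1],0,6],[[2.1,-1.8,-0.1],0,6],[[2.1,-1.8,0],0,6],[[1.6,-1.4,0],0,6],[[1,-0.9,0],0,6],[[0,0,0],0,6]]}}

```text
clock: 23.35
position: [0.4586, 0.0643, 0.14]
ee_rot: [0.865, 0.5, -0.038, -0.018]
ft_force: [0.4, 0.2, -0.5]
grip_width: 0.702
```

```bash
python3 plan.py .4548 .1015 .12 60
```

```text
clock 23.35 pos [0.4586 0.0643 0.14  ] yaw 60.1 tilt [-0.084 -0.006] D [-0.0038  0.0372 -0.02  ] n 2 j [-0.55  0.09  0.35  1.91 -0.04  1.23  0.86] F [ 0.4  0.2 -0.5] w 0.702
[[1.56, -1.02, 1.0], 0.001], [[1.56, -1.02, 1.0], 0.001],
```

Call:
{"fn": "servo_tool", "kwargs": {"deltas": [[[1.2,-0.8,0.7],0,6],[[1.2,-0.8,0.7],0,6],[[0.7,-0.4,0.5],0,6],[[0,0,0],0,6],[[0,0,0],0,6]]}}

```text
clock: 23.77
position: [0.4552, 0.0998, 0.1192]
ee_rot: [0.865, 0.5, -0.038, -0.018]
ft_force: [0.5, -0.5, -0.6]
grip_width: 0.703
```

```bash
python3 plan.py .4538 .1015 .03 60 5
python3 - <<'E'
from h import *
p,_=eyes.camera("side");q,_=eyes.camera("top");cv2.imwrite(f"pics/s4.png",np.hstack([cv2.resize(p[180:340,200:400],(400,320)),cv2.resize(q[150:310,290:450],(320,320))]))
E
```

```text
clock 23.77 pos [0.4552 0.0998 0.1192] yaw 60.1 tilt [-0.084 -0.007] D [-0.0014  0.0017 -0.0892] n 5 j [-0.59  0.12  0.31  1.92 -0.06  1.19  0.79] F [ 0.5 -0.5 -0.6] w 0.703
[[0.1, 0.08, 1.78], 0.0], [[0.1, 0.08, 1.78], 0.0], [[0.1, 0.08, 1.78], 0.0], [[0.1, 0.08, 1.78], 0.0], [[0.1, 0.08, 1.78], 0.0],
```

View pics/s4.png

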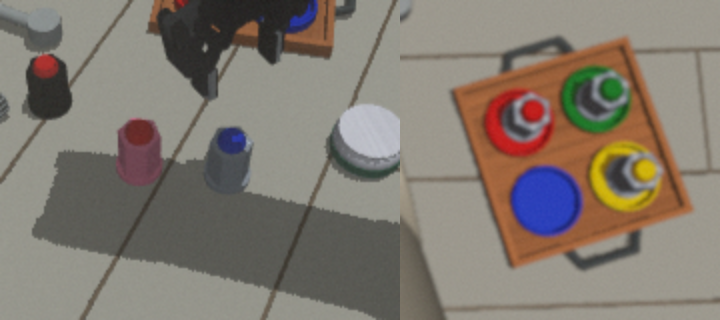

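Three caps stand in the red, green and yellow cups. Now I'll go down on silver-blue.

Call:
{"fn": "servo_tool", "kwargs": {"deltas": [[[0.15,0,1.8],0,6],[[0.15,0,1.8],0,6],[[0.15,0,1.8],0,6],[[0.1,0,1.5],0,6],[[0.1,0,0.9],0,6],[[0,0,0.5],0,6],[[0,0,0],0,6],[[0,0,0],0,6]]}}

```text
clock: 24.53
position: [0.4561, 0.099, 0.0369]
ee_rot: [0.868, 0.495, -0.034, -0.017]
ft_force: [0.1, 0.1, -0.7]
grip_width: 0.702
```

```bash
python3 plan.py .4538 .1015 .024 60 2
```

```text
clock 24.53 pos [0.4561 0.099  0.0369] yaw 59.5 tilt [-0.077 -0.005] D [-0.0023  0.0025 -0.0129] n 2 j [-0.58  0.22  0.31  2.   -0.1   1.    0.82] F [ 0.1  0.1 -0.7] w 0.702
[[0.08, -0.12, 0.65], -0.004], [[0.08, -0.12, 0.65], -0.004],
```

Call:
{"fn": "servo_tool", "kwargs": {"deltas": [[[0.1,-0.1,0.65],0,6],[[0.1,-0.1,0.65],0,6],[[0,0,0],0,6],[[0,0,0],0,0],[[0,0,0],0,0],[[0,0,0],0,0],[[0,0,0],0,0],[[0,0,0],0,0],[[0,0,0],0,0],[[0,0,0],0,0],[[0,0,0],0,0]]}}

```text
clock: 25.45
position: [0.4563, 0.1023, 0.0255]
ee_rot: [0.868, 0.495, -0.032, -0.017]
ft_force: [0.0, -0.0, -1.3]
grip_width: 0.401
```

```bash
python3 plan.py .4538 .1015 .15 - 6
```

```text
clock 25.45 pos [0.4563 0.1023 0.0255] yaw 59.5 tilt [-0.072 -0.003] D [-0.0025 -0.0008  0.1245] n 6 j [-0.58  0.24  0.31  2.01 -0.11  0.97  0.82] F [ 0.  -0.  -1.3] w 0.401
[[-0.11, -0.15, -2.07], 0.0], [[-0.11, -0.15, -2.07], 0.0], [[-0.11, -0.15, -2.07], 0.0], [[-0.11, -0.15, -2.07], 0.0], [[-0.11, -0.15, -2.07], 0.0], [[-0.11, -0.15, -2.07], 0.0],
```

Call:
{"fn": "servo_tool", "kwargs": {"deltas": [[[0,0,-1],0,0],[[-0.1,-0.1,-2.5],0,0],[[-0.1,-0.1,-3],0,0],[[-0.1,-0.1,-3],0,0],[[0,0,-2],0,0],[[0,0,0],0,0],[[0,0,0],0,0]]}}

```text
clock: 26.03
position: [0.4597, 0.1007, 0.1486]
ee_rot: [0.868, 0.495, -0.033, -0.016]
ft_force: [0.5, 0.6, -1.5]
grip_width: 0.403
```

```bash
python3 plan.py .480 -.1327 .14 - 9
```

```text
clock 26.03 pos [0.4597 0.1007 0.1486] yaw 59.5 tilt [-0.074 -0.004] D [ 0.0203 -0.2334 -0.0086] n 9 j [-0.6   0.09  0.32  1.89 -0.05  1.24  0.77] F [ 0.5  0.6 -1.5] w 0.403
[[-2.11, 1.52, 0.09], 0.0], [[-2.11, 1.52, 0.09], 0.0], [[-2.11, 1.52, 0.09], 0.0], [[-2.11, 1.52, 0.09], 0.0], [[-2.11, 1.52, 0.09], 0.0], [[-2.11, 1.52, 0.09], 0.0], [[-2.11, 1.52, 0.09], 0.0], [[-2.11, 1.52, 0.09], 0.0], [[-2.11, 1.52, 0.09], 0.0],
```

Call:
{"fn": "servo_tool", "kwargs": {"deltas": [[[-1.7,1.2,-0.1],0,0],[[-2.1,1.5,-0.1],0,0],[[-2.1,1.5,-0.1],0,0],[[-2.1,1.5,-0.1],0,0],[[-2.1,1.5,-0.1],0,0],[[-2.1,1.5,0],0,0],[[-2.1,1.5,0],0,0],[[-1.8,1.3,0],0,0],[[-1.2,0.8,0],0,0],[[-0.5,0.3,0],0,0],[[0,0,0],0,0],[[0,0,0],0,0]]}}

```text
clock: 27.03
position: [0.4727, -0.1248, 0.1453]
ee_rot: [0.867, 0.496, -0.039, -0.019]
ft_force: [0.0, -0.2, -1.2]
grip_width: 0.404
```

```bash
python3 plan.py .482 -.1327 .055 60 5
```

```text
clock 27.03 pos [ 0.4727 -0.1248  0.1453] yaw 59.7 tilt [-0.086 -0.006] D [ 0.0093 -0.0079 -0.0903] n 5 j [-0.33  0.15  0.53  1.85 -0.05  1.25  1.25] F [ 0.  -0.2 -1.2] w 0.404
[[0.05, 0.37, 1.78], -0.001], [[0.05, 0.37, 1.78], -0.001], [[0.04, 0.37, 1.78], -0.001], [[0.04, 0.37, 1.78], -0.001], [[0.04, 0.37, 1.78], -0.001],
```

Call:
{"fn": "servo_tool", "kwargs": {"deltas": [[[0,0.4,1.8],0,0],[[0,0.4,1.8],0,0],[[0,0.4,1.8],0,0],[[0,0.35,1.6],0,0],[[0,0.2,0.9],0,0],[[0,0,0],0,0],[[0,0,0],0,0]]}}

```text
clock: 27.62
position: [0.482, -0.1244, 0.0615]
ee_rot: [0.864, 0.501, -0.038, -0.021]
ft_force: [0.7, -0.8, -0.0]
grip_width: 0.4
```

```bash
python3 plan.py .482 -.1327 .050 - 2
```

```text
clock 27.62 pos [ 0.482  -0.1244  0.0615] yaw 60.3 tilt [-0.087 -0.003] D [ 0.     -0.0083 -0.0115] n 2 j [-0.3   0.28  0.51  1.91 -0.13  1.08  1.32] F [ 0.7 -0.8 -0. ] w 0.4
[[-0.33, 0.25, 0.57], 0.0], [[-0.33, 0.25, 0.57], 0.0],
```

Call:
{"fn": "servo_tool", "kwargs": {"deltas": [[[-0.35,0.2,0.5],0,0],[[-0.35,0.2,0.5],0,0],[[0,0,0],0,0],[[0,0,0.5],0,0],[[0,0,0.5],0,0],[[0,0,0.3],0,0],[[0,0,0],0,0],[[0,0,0],0,0]]}}

```text
clock: 28.28
position: [0.4816, -0.1324, 0.0392]
ee_rot: [0.864, 0.502, -0.036, -0.02]
ft_force: [0.1, -0.0, -1.0]
grip_width: 0.407
```

```bash
python3 plan.py .482 -.1327 .0355 - 1
```

```text
clock 28.28 pos [ 0.4816 -0.1324  0.0392] yaw 60.4 tilt [-0.082 -0.002] D [ 0.0004 -0.0003 -0.0037] n 1 j [-0.28  0.31  0.51  1.92 -0.15  1.03  1.35] F [ 0.1 -0.  -1. ] w 0.407
[[0.01, 0.07, 0.37], 0.0],
```

Call:
{"fn": "servo_tool", "kwargs": {"deltas": [[[0,0,0.35],0,0],[[0,0,0],0,0],[[0,0,0],0,6],[[0,0,0],0,6],[[0,0,0],0,6],[[0,0,0],0,6],[[0,0,0],0,6],[[0,0,-1.5],0,6],[[0,0,-2.5],0,6],[[0,0,-3],0,6],[[0,0,-2.5],0,6],[[0,0,0],0,6]]}}

```text
clock: 29.28
position: [0.4883, -0.1323, 0.1334]
ee_rot: [0.864, 0.502, -0.038, -0.02]
ft_force: [0.6, -1.1, 0.1]
grip_width: 0.705
```

```bash
python3 plan.py .47 .07 .16 - 9
```

```text
clock 29.28 pos [ 0.4883 -0.1323  0.1334] yaw 60.4 tilt [-0.085 -0.002] D [-0.0183  0.2023  0.0266] n 9 j [-0.31  0.2   0.53  1.82 -0.09  1.23  1.3 ] F [ 0.6 -1.1  0.1] w 0.705
[[1.84, -1.31, -0.28], 0.0], [[1.84, -1.31, -0.28], 0.0], [[1.84, -1.31, -0.28], 0.0], [[1.84, -1.31, -0.28], 0.0], [[1.84, -1.31, -0.28], 0.0], [[1.84, -1.31, -0.28], 0.0], [[1.84, -1.31, -0.28], 0.0], [[1.84, -1.31, -0.28], 0.0], [[1.84, -1.31, -0.28], 0.0],
```

Now I'll back off and check all six caps.

Call:
{"fn": "servo_tool", "kwargs": {"deltas": [[[1.5,-1,-0.3],0,6],[[1.8,-1.3,-0.3],0,6],[[1.8,-1.3,-0.3],0,6],[[1.8,-1.3,-0.3],0,6],[[1.8,-1.3,-0.3],0,6],[[1.8,-1.3,-0.3],0,6],[[1.8,-1.3,-0.3],0,6],[[1.2,-1,-0.3],0,6],[[0,0,0],0,6],[[0,0,0],0,6]]}}

```text
clock: 30.12
position: [0.4724, 0.0395, 0.1604]
ee_rot: [0.865, 0.5, -0.035, -0.019]
ft_force: [-0.7, -0.1, -0.0]
grip_width: 0.703
```

```bash
python3 - <<'E'
from h import *
q,d=eyes.camera("top");p,ds=eyes.camera("side")
S=telemetry.get_obs();print(S["clock"],S["position"])
L={"sr":(.569,-.1095),"sy":(.5065,-.2203),"sg":(.593,-.1955),"sb":(.482,-.1327),"br":(.656,.100),"bb":(.444,.337)}
for k,(x,y) in L.items():
    z=.073 if k[0]=="s" else .064
    u,v=proj("top",[x,y,z])[0].round().astype(int);h=cv2.cvtColor(q,cv2.COLOR_BGR2HSV)
    m=np.zeros(d.shape,bool)
    for vv in range(v-12,v+13):
        for uu in range(u-12,u+13):
            P=atd("top",uu,vv,d[vv,uu]);m[vv,uu]=P[2]>z-.006
    c=np.argwhere(m);w=np.median([atd("top",b,a,d[a,b]) for a,b in c],0) if len(c) else None
    print(k,len(c),w if w is None else w.round(4))
cv2.imwrite("pics/end.png",np.hstack([cv2.resize(q[150:290,285:445],(400,350)),cv2.resize(p[110:250,240:400],(400,350))]))
E
```

```text
30.2167 [0.47245077 0.03878133 0.16026493]
sr 625 [ 4.646e-01 -5.000e-04  5.884e-01]
sy 129 [ 0.5041 -0.2218  0.0724]
sg 120 [ 0.5902 -0.195   0.0724]
sb 450 [ 0.4348 -0.0074  0.5838]
br 622 [0.4981 0.0721 0.5776]
bb 136 [0.4437 0.3345 0.0634]
```

View pics/end.png

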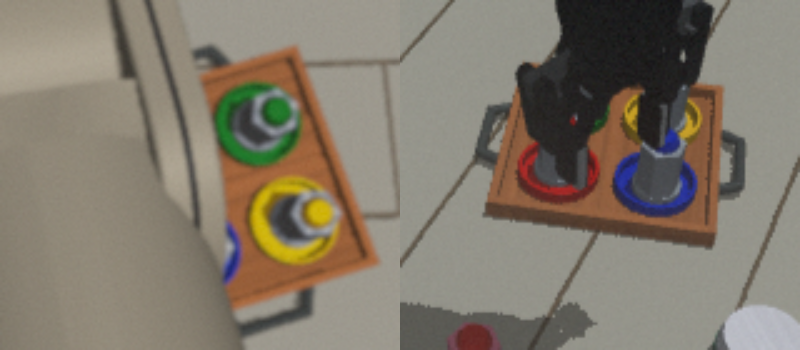

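The arm hides the red cup, so I'll move further left.

Call:
{"fn": "servo_tool", "kwargs": {"deltas": [[[1.5,-1,-0.3],0,6],[[1.8,-1.3,-0.2],0,6],[[1.8,-1.3,-0.2],0,6],[[1.8,-1.3,-0.2],0,6],[[1.8,-1.3,-0.2],0,6],[[1.8,-1.3,-0.2],0,6],[[1.8,-1.3,-0.2],0,6],[[1.2,-1,0],0,6],[[0,0,0],0,6],[[0,0,0],0,6]]}}

```text
clock: 31.05
position: [0.4606, 0.1974, 0.1741]
ee_rot: [0.871, 0.489, -0.037, -0.018]
ft_force: [0.3, -0.7, -0.4]
grip_width: 0.702
```

```bash
python3 - <<'E'
from h import *
q,d=eyes.camera("top");p,ds=eyes.camera("side")
S=telemetry.get_obs();print(S["clock"],S["position"])
L={"sr":(.569,-.1095),"sy":(.5065,-.2203),"sg":(.593,-.1955),"sb":(.482,-.1327),"br":(.656,.100),"bb":(.444,.337)}
for k,(x,y) in L.items():
    z=.073 if k[0]=="s" else .064
    for n,D in(("top",d),("side",ds)):
        u,v=proj(n,[x,y,z])[0].round().astype(int)
        P=np.array([atd(n,uu,vv,D[vv,uu]) for vv in range(v-12,v+13) for uu in range(u-12,u+13)])
        P=P[(P[:,2]>z-.004)&(P[:,2]<z+.01)]
        print(k,n,len(P),np.median(P,0).round(4) if len(P) else None,end=" | ")
    print()
cv2.imwrite("pics/end2.png",np.hstack([cv2.resize(q[150:290,225:445],(480,305)),cv2.resize(p[110:250,200:400],(320,305))]))
E
```

```text
31.15 [0.46060581 0.19692044 0.17409781]
sr top 102 [ 0.5692 -0.113   0.0728] | sr side 0 None | 
sy top 112 [ 0.5042 -0.2218  0.0727] | sy side 56 [ 0.5054 -0.2183  0.0724] | 
sg top 105 [ 0.5902 -0.1952  0.0729] | sg side 0 None | 
sb top 110 [ 0.4799 -0.1324  0.0725] | sb side 65 [ 0.4802 -0.129   0.0725] | 
br top 101 [0.6543 0.0996 0.064 ] | br side 91 [0.6559 0.1043 0.0635] | 
bb top 0 None | bb side 207 [0.4444 0.3399 0.0638] |
```

View pics/end2.png

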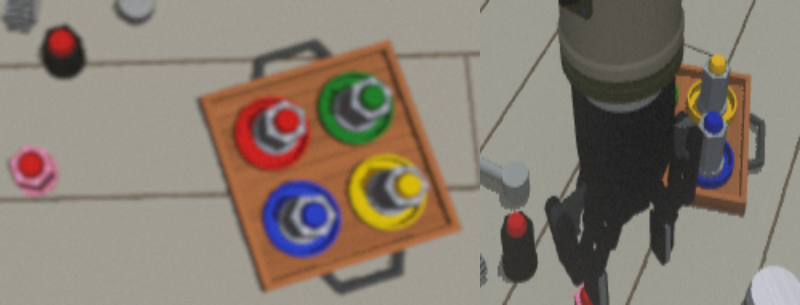

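```bash
python3 -c "
from workcell import order;print(order.hand_in())"
```

```text
the job is handed in; nothing more can be done
None
```

I put all four silver caps crown up in the cups matching their crowns and handed the job in at about 31 s. No verdict was reported.

**Silver caps:** in the last top-camera check, each crown was about 2–3 mm from its cup's centre, against the 14 mm allowed. Crown tops read about 73 mm above the counter, which is the seated height. The arm was clear, with the gripper open and empty.

**Black caps:** neither appears to have moved. By the top camera, black-red reads about 2 mm from its start. For black-blue, the top camera read 0 mm at 30.2 s and the side camera read within 1 mm at the end.

**Failed or disagreeing checks:**
- The top and side cameras differ by about 3–5 mm in y, so I aimed at their average.
- In the final check the arm hid the red and green caps from the side camera, and black-blue from the top one.
- Some moves overshot by up to 15 mm, and the tool slowly tilted to about 0.085 rad. I corrected position before every grasp and release, but the tilt could not be corrected with this interface.
- I did not measure the placed caps' tilt directly. They look upright and their heights are correct.

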